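Release the dark roll from the two-lane roll dispenser

ROBOT

A 7-joint arm with a two-finger parallel gripper is mounted at the origin on the work surface. World frame = base frame: x ahead of the robot, y to its left, z up, the work surface at z = 0. Lengths are in mm, angles in degrees, forces in N, time in s.
With the tool pointing down it reaches from about 400 to 900 mm from the base axis. Payload 5.6 kg.
Tool frame: the origin (TCP) lies at the very end of the fingers, on their centre line; the grasp point (between the pads) lies 19 mm behind it (r.grip_point_offset is the distance from the TCP to the grasp point, in mm); z points along the fingers, y is the line along which they close (so a half turn about z gives the same grasp; the last joint's range is limited). The gripper opens to 92 mm and grips with 3 to 60 N. Pads are 20 mm wide; open, the fingers measure 128 mm over their backs; the gripper's body (75 mm by 189 mm) begins 69 mm behind the grasp point.
Start: joints at [-68.297, 26.786, -0.665, 91.828, 0.344, 61.387, -3.226], TCP at [266.153, 593.019, 214.592] pointing down, gripper open.
Joint ranges: [-144.91, 144.91], [-17.63, 115.5], [-89.93, 88.59], [15.96, 139.68], [-74.01, 254.01], [8.47, 105.57], [-167.45, 167.45]. Speed limits (degrees/s): [147.25, 147.25, 180, 180, 180, 180, 180].

INTERFACE

Orientations are given as [roll, pitch, yaw] about the fixed x, y, z axes, in that order (R = Rz(yaw) Ry(pitch) Rx(roll)).
In Python, from workcell import r, camera, spotter gives the robot as it stands.
- The arm moves only by the shell command python3 -m inch 'ROWS' [FORCE]. ROWS is JSON, one flat list of numbers, 7 for each row, row after row: the shift along the tool's x, y, z in m, then the turn, a rotation vector about the tool's x, y, z in degrees, then the finger opening in m, from 0 to 0.0919. A call has 1 to 5 rows; each row is the pose to reach, as a shift and turn from the pose commanded when the call began, along the tool's axes at that moment; what a row does not reach only later rows make up. A row lasts 1/12 s, in which the tool goes at most 41.7 mm and 7.16 degrees, less where a joint would pass 70% of its speed; a pose out of reach is approached as far as the arm can. A call with a gripper value outside its range is refused whole. The fingers move at their own pace and stop on an object; FORCE is the grip in N (left out, the last holds). Time passes only in rows, so rows that repeat a pose let the fingers close. It gives the time, the measured TCP pose, the force, the opening and the grip force at its end, in the units of the state.
- r.get_obs(): the state, without advancing time (a new reading comes with each control period).
- camera(name): name is "scene" or "top" or "wrist"; returns a dict with "pixels" (384x512x3 uint8, blue, green, red), "depth" (384x512 float32, mm along the optical axis (not along the pixel's ray), 0 where there is no reading), "intrinsics" (3x3 intrinsics, pixels), "cam_to_world" (4x4, takes a point from camera to world coordinates); the wrist camera has in their place "hand_eye" (4x4, takes a point from camera to tool coordinates, whose origin is the TCP and whose axes are the flange's). Camera axes: x right, y down, z forward; pixel columns grow to the right and rows downward; lengths in mm; the calibration is good to about 2 mm. A picture is of the moment at which its call begins: read the wrist's pose just before it.
- r.sign_off(): hands the job in; it is judged then, once.
Trained networks look in a picture, given as the dict that the camera call returned (one of the last four; its "shot" number tells which), for a name from the list of things; names that differ only in an ending like _2 or _b are one class to them, and where a whole thing is asked for, a point or a joint stands for the part that bears it (a point fixed in the world has none). Each returns a list of dicts, best first, with "p" (0 to 1); they miss things now and then, are a little off and sometimes report something else, mostly with a low value. They report only what shows in the picture. A call takes as long as a camera call. They do not tell look-alikes from the thing itself.
- spotter.find_in(label, picture): "xy" ([column, row] in pixels, amid what is visible of it).
- spotter.landmark_of(label, picture): "xy" ([column, row] in pixels: a listed point, or the origin of a listed thing).
The state is a dict: "time_s": time; "joint_pos": joint angles; "qd": joint speeds; "tau": joint torques, N m; "tool_pos": TCP position; "orientation": TCP orientation; "ft_force": force on the tool from outside, world axes, zero at the start; "torque": the same for the moment, N m; "gripper_width": finger opening in mm; "gripper_force": force on a finger pad.
Only numpy, scipy, OpenCV 4.12 (cv2) and the standard library are available. Lean on these libraries where they do the work, as an engineer would, in place of code of your own. Each camera call takes 0.05 s, during which the arm holds its last target. There are 200 camera calls.

TASK

An order for one dark rye roll: on the two-lane roll dispenser, press down the blue paddle of the lane where the dark roll waits, all the way, so that the rocker lifts its gate, and keep it down until the roll has rolled into the cork-floored tray in the middle. Then let the paddle come up so that the gate is shut again. Do not touch the rolls with the robot, leave the other lane's gate shut with its pale roll behind it, and leave everything else on the counter where it stands.

Things in the scene. Friction and masses are not known exactly. Their poses are not given: they have to be found in the camera images.
- dispenser: fixed roll dispenser, white metal and wood, base 200 x 470 mm, place and yaw vary. Origin on the counter, midway between the lanes, below the rockers' pivot line. Its x points from the paddles to the lanes, y along the lanes, z up. Lanes at x = +110 mm, left at +y, right at -y, sloping 9 degrees down from y = +-210 mm to the tray in the middle. Lane walls 100 mm high, end walls 125, pivot posts 154.
- paddle_left (a point): centre of the top face of the left (+y) rocker's blue paddle, 46 mm (x) by 36 mm (y), 8 mm thick, free beneath. At rest it is level, 150 mm above the counter, at dispenser x = -125, y = +100 mm. It moves with the paddle: pressed fully it is about 67 mm lower and 13 mm nearer the pivot, sloping 0.55 rad.
- paddle_right (a point): the same for the right (-y) rocker, at dispenser x = -125, y = -100 mm at rest
- rocker_left (a joint): left rocker, a seesaw beam along dispenser x, pivot at x = 0, y = +100 mm, 140 mm high; paddle on the -x end, gate over the left lane on the +x end. Angle in rad: 0 at rest (gate shut), grows as the paddle goes down, stop at 0.55; a roll passes above about 0.45. A spring shuts it when let go: about 2 N on the paddle to start, 5 N at the stop.
- rocker_right (a joint): the same for the right rocker and lane (pivot at y = -100 mm)
- roll_dark: the dark brown rye roll with pale seeds, a loose hard ball 56 mm in diameter, 40 to 90 g; origin at its centre. It waits behind the gate of the left or the right lane (dispenser y about +-122 mm, centre about 92 mm above the counter).
- roll_pale: the pale golden wheat roll, same size; it waits behind the other lane's gate and stays there. Origin at its centre.
- tray_centre (a point): middle of the tray's cork floor, which dips slightly to its middle line, between the lanes; 12 mm above the counter. The tray is 66 mm (x) by 123 mm (y) inside; its axes are the dispenser's. A roll at rest in it has its centre about 32 mm above this point.
- jam_jar: a bystander, to be left where it stands: small jar with red cap, 48 mm diameter, 65 mm tall, on the counter between the two paddles on the robot's side; origin under its centre
- pastry_brush: a bystander, to be left where it stands: brush about 200 mm long, under 40 mm high, lying on the counter at the left, nearer the robot than the dispenser; origin near its middle
- mug: a bystander, to be left where it stands: blue mug, 80 mm diameter, 90 mm tall, at the left; origin under its centre
- loaf: a bystander, to be left where it stands: brown tin loaf 180 x 110 x 103 mm on a dark wooden board at the left; origin under its centre
- seed_bowl: a bystander, to be left where it stands: white bowl, 130 mm diameter, 55 mm tall, at the right; origin under its centre
- spatula: a bystander, to be left where it stands: spatula about 280 mm long, under 40 mm high, lying at the right; origin near its middle
- oil_bottle: a bystander, to be left where it stands: green bottle, 60 mm diameter, 200 mm tall, at the right; origin under its centre
Things that resemble listed ones, but are neither listed nor needed, are in the scene too. Leave any green or turquoise look-alike of the roll_dark alone.

How it is judged:
By the outcome, as a careful person would: the job done as asked, in the order asked, and still so for the second after the job is handed in, with the robot touching nothing.
It also fails if it takes over 38 s, if anything falls off the work surface, if the arm or the gripper's body presses on something with over 40 N, if the wrist force passes 120 N, or if a joint passes its speed limit or range.

## Working session

There is one attempt and no reset: what is moved stays moved. The work goes in short steps, Python scripts to look and compute and a shell command to move; the robot and the scene stay as the last step left them, time stands still between calls to the robot, and variables do not carry over. Pictures are saved under pics/ and viewed, at most 10 in all, crops included, and the job is handed in when it is done.

```bash
mkdir -p pics
cat > h.py <<'E'
import numpy as np, cv2
from workcell import r, camera, spotter
def px(p,xy,win=2):
    d=p["depth"];c,w=int(round(xy[0])),int(round(xy[1]))
    a=d[max(0,w-win):w+win+1,max(0,c-win):c+win+1];a=a[a>0]
    if len(a)==0:return None
    z=np.median(a);K=np.array(p["intrinsics"])
    return (np.array(p["cam_to_world"])@np.append(z*(np.linalg.inv(K)@[xy[0],xy[1],1]),1))[:3]
E
python3 - <<'E'
from h import *
for n in("scene","top"):
    p=camera(n);cv2.imwrite(f"pics/{n}1.png",p["pixels"])
    for l in("paddle_left","paddle_right","roll_dark","roll_pale","tray_centre","dispenser","jam_jar"):
        for q in spotter.landmark_of(l,p)[:3]:
            w=px(p,q["xy"]);print(n,l,round(q["p"],2),np.round(q["xy"]),None if w is None else w.round())
o=r.get_obs();print(o["time_s"],o["tool_pos"],o["orientation"],o["gripper_width"])
E
```

```text
scene paddle_left 0.96 [252. 164.] [428. -26.  73.]
scene paddle_right 0.84 [199. 174.] [ 538. -192.  150.]
scene roll_dark 0.61 [332. 240.] [701. 252.  51.]
scene roll_dark 0.59 [323. 195.] [530. 228.  54.]
scene roll_dark 0.58 [271. 237.] [738.  55. 115.]
scene roll_pale 0.69 [193. 244.] [ 776. -177.  118.]
scene roll_pale 0.44 [125. 210.] [ 628. -448.   40.]
scene tray_centre 0.84 [236. 251.] [743. -56.  12.]
scene dispenser 0.87 [231. 227.] [652. -83.   7.]
scene dispenser 0.39 [119. 175.] [ 483. -510.   40.]
top paddle_left 0.98 [259. 219.] [497.  -2. 151.]
top paddle_right 0.6 [318. 208.] [ 531. -196.  151.]
top paddle_right 0.38 [388. 185.] [ 604. -435.  114.]
top roll_dark 0.78 [194. 215.] [513. 225.  51.]
top roll_dark 0.76 [154. 172.] [666. 366.  51.]
top roll_dark 0.7 [184. 166.] [685. 258.  55.]
top roll_pale 0.43 [308. 139.] [ 763. -169.  119.]
top dispenser 0.85 [283. 179.] [640. -92.   8.]
top jam_jar 0.6 [282. 211.] [524. -82.  65.]
top jam_jar 0.4 [110. 200.] [567. 499. 116.]
0.8 [266.17329786 593.02253652 214.64097535] [1.79994350e+02 3.18604900e-03 1.55827196e+02] 92.1615334056704
```

Run:
```python
import cv2,numpy as np
a=cv2.imread("pics/scene1.png")[110:302,90:370];b=cv2.imread("pics/top1.png")[100:260,140:420]
cv2.imwrite("pics/both.png",np.vstack([cv2.resize(a,(680,466))[:300+166],]))
cv2.imwrite("pics/topc.png",cv2.resize(b,None,fx=2.8,fy=2.8,interpolation=2))
```

```text
(no output)
```

View pics/both.png

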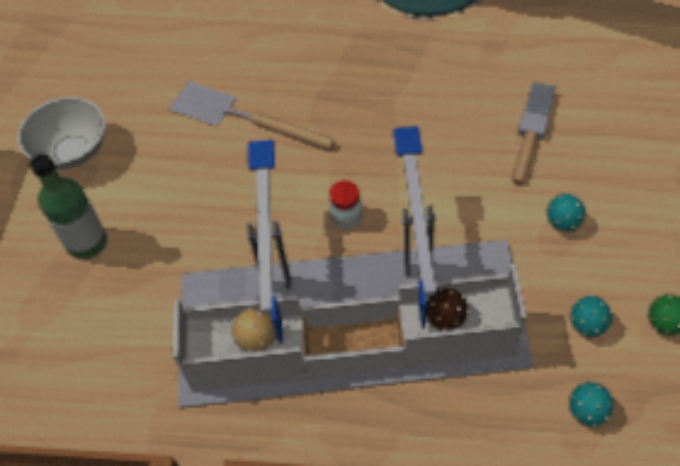

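View pics/topc.png

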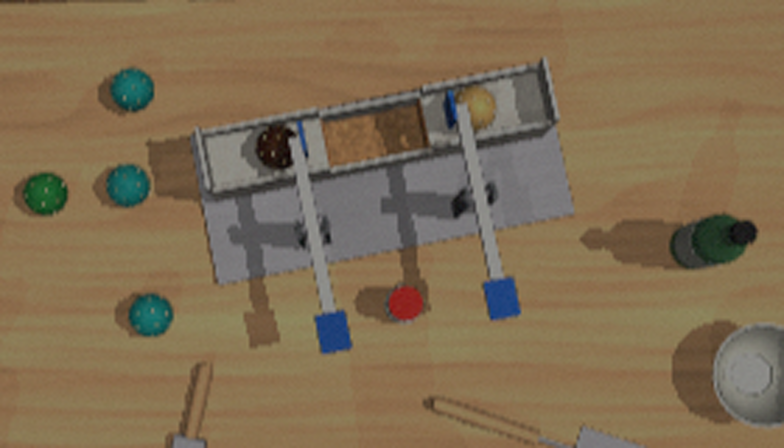

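The scene view shows the brown seeded roll at about (271,237), behind the left gate (+y). The pale roll is at (193,244), and the turquoise and green balls at about (332,240) and (323,195) are decoys. So the target is paddle_left: top-view pixel (259,219), about (497,-2,151). It is 197 mm from the right paddle, which fits the 200 mm spacing, and the yaw is about 10°. I'll press at about (506,0) with the fingers closed.

```bash
python3 -m inch '[-0.029,-0.028,0,0,0,0,0, -0.058,-0.056,0,0,0,0,0, -0.087,-0.084,0,0,0,0,0, -0.116,-0.112,0,0,0,0,0, -0.144,-0.138,0,0,0,0,0]' 10
python3 -m inch '[-0.029,-0.028,0,0,0,0,0, -0.058,-0.056,0,0,0,0,0, -0.087,-0.084,0,0,0,0,0, -0.116,-0.112,0,0,0,0,0, -0.144,-0.138,0,0,0,0,0]'
python3 -m inch '[-0.025,-0.024,0,0,0,-7,0, -0.050,-0.048,0,0,0,-14,0, -0.075,-0.072,0,0,0,-21,0, -0.1,-0.096,0,0,0,-28,0, -0.125,-0.120,0,0,0,-34,0]'
python3 -m inch '[0,0,0,0,0,0,0, 0,0,0,0,0,0,0, 0,0,0,0,0,0,0]'
python3 - <<'E'
from h import *
o=r.get_obs();T,O=o["tool_pos"],o["orientation"];print(T,O,o["joint_pos"],o["gripper_width"])
from scipy.spatial.transform import Rotation as R
p=camera("wrist");cv2.imwrite("pics/w1.png",p["pixels"])
M=np.eye(4);M[:3,:3]=R.from_euler("xyz",O,degrees=True).as_matrix();M[:3,3]=T
p["cam_to_world"]=M@np.array(p["hand_eye"])
for l in("paddle_left","paddle_right"):
    for q in spotter.landmark_of(l,p)[:3]:print(l,q["p"],q["xy"],px(p,q["xy"]))
# blue blob centre
for n in("top",):
    q=camera(n)
    for l in("paddle_left","paddle_right","roll_dark"):
        for s in spotter.landmark_of(l,q)[:2]:print(n,l,s["p"],s["xy"],px(q,s["xy"]))
E
```

```text
time_s: 1.22
tool_pos: [341.5, 406.1, 214.7]
orientation: [180.0, 0.0, 155.8]
ft_force: [0.9, 0.5, -0.1]
gripper_width: 60.9
gripper_force: 0.0
time_s: 1.63
tool_pos: [416.4, 221.2, 215.0]
orientation: [180.0, 0.0, 155.8]
ft_force: [0.7, 0.7, 0.2]
gripper_width: 27.1
gripper_force: 0.0
time_s: 2.05
tool_pos: [479.2, 67.0, 215.0]
orientation: [180.0, 0.0, -172.7]
ft_force: [0.3, 0.5, 0.2]
gripper_width: 0.2
gripper_force: 0.0
time_s: 2.3
tool_pos: [478.5, 69.1, 214.6]
orientation: [180.0, -0.0, -173.0]
ft_force: [-0.2, 1.3, 0.1]
gripper_width: 0.5
gripper_force: 0.0
[478.49835806  69.11146833 214.60647013] [ 1.79966702e+02 -4.44084019e-03 -1.73038587e+02] [-23.51814956  10.39914532  12.77053192 115.29219782  -2.84699923
  54.59602451  87.6611048 ] 0.4500132666886543
paddle_left 0.6 [167.8, 217.3] [496.67000455   2.38413284 149.22583217]
top paddle_left 0.76 [256.1, 220.2] [491.32792052   4.13499313 343.65011017]
top paddle_right 0.93 [317.2, 209.6] [ 524.71656097 -192.14100808  149.58636263]
top roll_dark 0.71 [407.0, 234.4] [ 436.91924067 -528.85057684    5.50301754]
top roll_dark 0.54 [155.8, 168.4] [679.71651168 359.76998171  53.98998793]
```

View pics/w1.png

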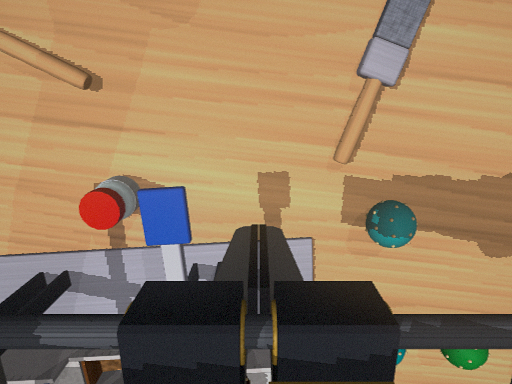

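The wrist view shows the left paddle centred at about (165,216), matching the network. That gives about (496.5,2,149.5), with the jam jar beside it at (103,207). Next I move over it and stop just above.

```bash
python3 -m inch '[-0.009,-0.035,0,0,0,-1.5,0, -0.019,-0.069,0,0,0,-3,0, -0.019,-0.069,0.02,0,0,-3,0, -0.019,-0.069,0.04,0,0,-3,0, -0.019,-0.069,0.05,0,0,-3,0]'
python3 -m inch '[0,0,0,0,0,0,0, 0,0,0,0,0,0,0]'
python3 - <<'E'
from h import *
p=camera("scene")
cv2.imwrite("pics/s2.png",cv2.resize(p["pixels"][130:290,150:350],None,fx=3.5,fy=3.5,interpolation=2))
E
```

```text
time_s: 3.07
tool_pos: [505.1, 2.0, 162.8]
orientation: [180.0, -0.1, -170.0]
ft_force: [-0.2, 0.9, -0.2]
gripper_width: 0.3
gripper_force: 0.0
time_s: 3.23
tool_pos: [505.8, 2.8, 164.5]
orientation: [180.0, -0.1, -169.9]
ft_force: [-0.1, 0.8, -0.0]
gripper_width: 0.4
gripper_force: 0.0
```

View pics/s2.png

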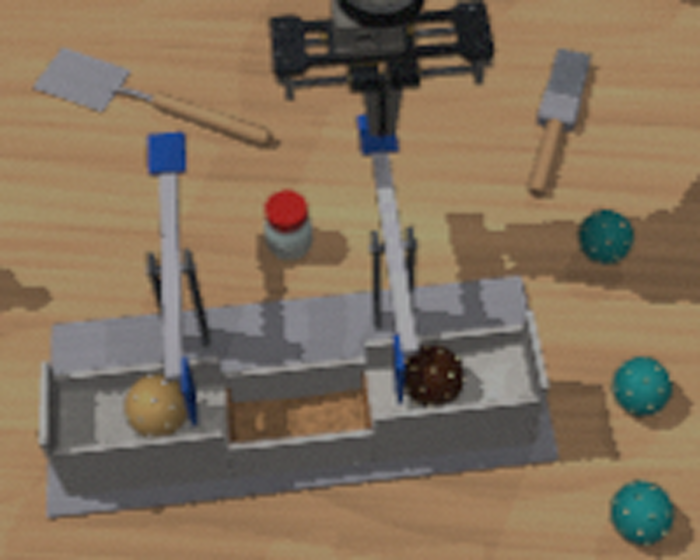

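The enlarged view confirms it: the dark seeded roll, crop (433,375), waits behind the left gate, and the fingers are over that rocker's paddle at (380,135). Pressing now.

```bash
python3 -m inch '[0,0,0.012,0,0,0,0, 0,0,0.024,0,0,0,0, 0,0,0.036,0,0,0,0, 0,0,0.048,0,0,0,0, 0,0,0.058,0,0,0,0]'
python3 -m inch '[0,0,0.007,0,0,0,0, 0,0,0.013,0,0,0,0, 0,0,0.017,0,0,0,0, 0,0,0.018,0,0,0,0, 0,0,0.018,0,0,0,0]'
python3 - <<'E'
from h import *
o=r.get_obs();print(o["tool_pos"],o["ft_force"])
p=camera("scene")
cv2.imwrite("pics/s3.png",cv2.resize(p["pixels"][130:290,150:350],None,fx=3.5,fy=3.5,interpolation=2))
E
```

```text
time_s: 3.7
tool_pos: [508.4, 3.0, 108.0]
orientation: [-180.0, 0.3, -169.9]
ft_force: [0.8, 0.2, 6.0]
gripper_width: 0.2
gripper_force: 2.0
time_s: 4.12
tool_pos: [505.8, 2.3, 88.6]
orientation: [180.0, -0.0, -170.0]
ft_force: [-0.2, 0.3, 5.0]
gripper_width: 0.2
gripper_force: 2.0
[505.82759558   2.34386264  88.57779801] [-0.18738687  0.28783465  4.98811484]
```

View pics/s3.png

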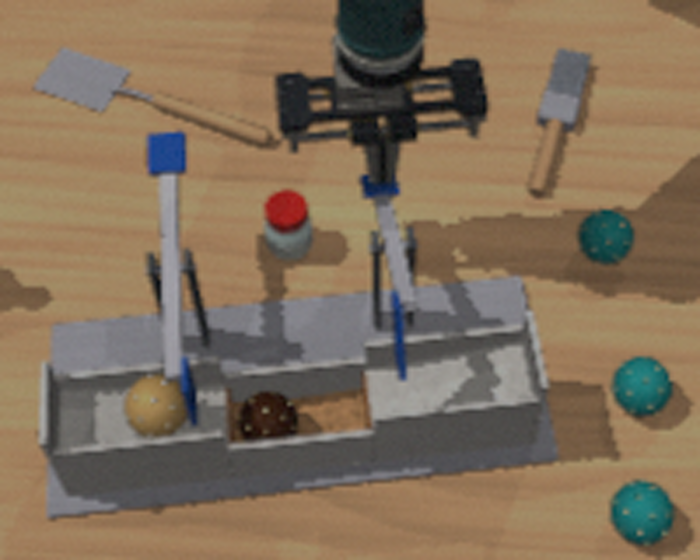

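The gate is lifted and the dark roll is already in the tray, crop (268,415). I'll press slightly further to reach the stop and hold while the roll settles.

```bash
python3 -m inch '[0,0,0.001,0,0,0,0, 0,0,0.002,0,0,0,0, 0,0,0.003,0,0,0,0, 0,0,0.003,0,0,0,0, 0,0,0.003,0,0,0,0]'
for i in 1 2 3; do python3 -m inch '[0,0,0,0,0,0,0, 0,0,0,0,0,0,0, 0,0,0,0,0,0,0, 0,0,0,0,0,0,0, 0,0,0,0,0,0,0]'; done | grep -E 'time|force|pos'
```

```text
time_s: 4.58
tool_pos: [506.6, 2.5, 86.3]
orientation: [180.0, 0.1, -170.0]
ft_force: [-0.6, 0.9, 7.6]
gripper_width: 0.6
gripper_force: 3.5
time_s: 5.0
tool_pos: [506.6, 2.4, 86.3]
ft_force: [0.3, 0.4, 7.6]
gripper_force: 3.5
time_s: 5.42
tool_pos: [506.5, 2.4, 86.3]
ft_force: [-0.4, 0.1, 8.5]
gripper_force: 3.5
time_s: 5.83
tool_pos: [506.5, 2.4, 86.3]
ft_force: [-0.5, -0.1, 8.0]
gripper_force: 3.5
```

The force is now above the spring's 5 N, so the rocker is on its stop. Releasing gently and backing up.

```bash
python3 -m inch '[0,0,-0.01,0,0,0,0, 0,0,-0.02,0,0,0,0, 0,0,-0.03,0,0,0,0, 0,0,-0.04,0,0,0,0, 0,0,-0.05,0,0,0,0]'
python3 -m inch '[0,0,-0.008,0,0,0,0, 0,0,-0.016,0,0,0,0, 0,0,-0.030,0,0,0,0, 0,0,-0.060,0,0,0,0, 0,0,-0.09,0,0,0,0]'
for i in 1 2 3; do python3 -m inch '[0,0,0,0,0,0,0, 0,0,0,0,0,0,0, 0,0,0,0,0,0,0, 0,0,0,0,0,0,0, 0,0,0,0,0,0,0]'; done | tail -6
python3 - <<'E'
from h import *
p=camera("scene")
cv2.imwrite("pics/s4.png",cv2.resize(p["pixels"][130:290,150:350],None,fx=3.5,fy=3.5,interpolation=2))
for q in spotter.landmark_of("roll_dark",p)[:4]:print(q["p"],q["xy"],px(p,q["xy"]))
E
```

```text
time_s: 6.25
tool_pos: [506.1, 2.2, 136.9]
orientation: [180.0, 0.0, -170.0]
ft_force: [-2.1, -0.5, 3.3]
gripper_width: 0.3
gripper_force: 1.4
time_s: 6.67
tool_pos: [505.9, 2.4, 226.4]
orientation: [-180.0, -0.0, -170.0]
ft_force: [0.5, -0.2, 0.0]
gripper_width: 0.7
gripper_force: 0.0
time_s: 7.92
tool_pos: [506.0, 2.3, 225.6]
orientation: [180.0, 0.0, -170.0]
ft_force: [1.2, 0.1, -0.1]
gripper_width: 0.5
gripper_force: 0.0
0.77 [322.1, 198.8] [542.82390582 224.54544065  46.73625113]
0.7 [331.2, 237.6] [694.82917898 248.48531472  53.33126599]
0.69 [366.8, 238.3] [689.32090627 363.16652352  52.19448932]
0.59 [330.9, 276.7] [826.2853087  242.31712029  51.28047042]
```

View pics/s4.png

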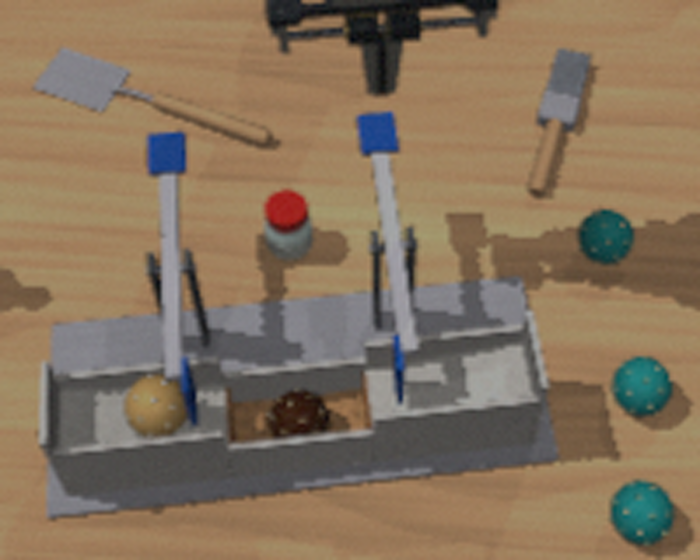

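The dark roll rests in the middle of the tray, crop (300,412). Both gates are shut, the pale roll is still behind its gate, and the robot is clear.

```bash
python3 -c "
from workcell import r
print(r.sign_off())"
```

```text
the job is handed in; nothing more can be done
None
```

The dark rye roll is in the cork-floored tray, both gates are shut with the pale roll still behind its own, nothing else near the dispenser looks moved, and the job is handed in at about 8 s on the robot's clock.

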